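Count round mosaic tiles through the gate of a sorting tray

ROBOT

A 6-joint arm with a two-finger parallel gripper is mounted at the origin on the work surface. World frame = base frame: x ahead of the robot, y to its left, z up, the work surface at z = 0. Lengths are in m, angles in degrees, forces in N, time in s.
With the tool pointing down it reaches from about 0.35 to 0.975 m from the base axis. Payload 17.4 kg.
Tool frame: the origin (TCP) lies at the very end of the fingers, on their centre line; the grasp point (between the pads) lies 19 mm behind it; z points along the fingers, y is the line along which they close (so a half turn about z gives the same grasp; the last joint's range is limited). The gripper opens to 85 mm and grips with 20 to 120 N. Pads are 22 mm wide; open, the fingers measure 114 mm over their backs; the gripper's body (76 mm by 85 mm) begins 54 mm behind the grasp point. The pads swing forward as they close: fully open they stand 13 mm farther back than shut.
Start: joints at [72.605, 6.646, 82.598, -0, 90.757, -2.166], TCP at [0.177, 0.651, 0.231] pointing down, gripper open.
Joint ranges: [-162.19, 162.19], [-47.58, 125.68], [4.15, 143.07], [-65.23, 245.23], [0.69, 171.88], [-170.13, 170.13]. Speed limits (degrees/s): [108.29, 108.29, 127.2, 180, 180, 180].

INTERFACE

Orientations are given as a 3x3 rotation matrix whose columns are the frame's x, y, z axes.
In Python, from cell import ctrl gives the robot as it stands.
- The arm moves only by the shell command python3 -m crank 'ROWS' [OPENING] [FORCE]. ROWS is JSON, a list that holds one entry, the list of rows, each a list of 6 numbers: the shift along the tool's x, y, z in units of 30 mm (1.0 is 30 mm), then the turn, a rotation vector about the tool's x, y, z in units of 0.1 rad (1.0 is 0.1 rad). A call has 1 to 10 rows; each row shifts and turns the commanded pose from where the row before left it, along the tool's axes as they then stand; what a row does not reach is not made up. A row lasts 1/10 s, in which the tool goes at most 50 mm and 8.59 degrees, less where a joint would pass 70% of its speed; a pose out of reach is approached as far as the arm can. A call with a number of a shift or a turn outside -1 to 1 is refused whole. A call with a gripper value outside its range is refused whole. OPENING is the closure, from -1 (fully open) to 1 (shut), so that 0 is half open, set as the call begins (- or left out, the last holds). The fingers move at their own pace and stop on an object; FORCE is the grip in N (left out, the last holds). Time passes only in rows, so rows that do not move let the fingers close. It gives the time, the measured TCP pose, the force, the opening and the grip force at its end, in the units of the state.
- ctrl.get_state(): the state, without advancing time (a new reading comes with each control period).
- ctrl.capture(name): name is "side" or "top"; returns (picture, depth): 400x640x3 uint8, red, green, blue; 400x640 float32, m along the optical axis (not along the pixel's ray), 0 where there is no reading.
- ctrl.camera_model(name): a dict with "mtx" (3x3 intrinsics, pixels), "k1" (the pictures are not rectified: a ray, as slopes to the right and down, at radius r is drawn at 1 + k1 r^2 times it, then the intrinsics apply), "position" and "attitude" of the camera in the world. Camera axes: x right, y down, z forward; pixel columns grow to the right and rows downward; lengths in m; the calibration is good to about 2 mm. A picture is of the moment at which its call begins. camera_model takes no time and is no camera call.
- ctrl.hand_in(): hands the job in; it is judged then, once.
The state is a dict: "time_s": time; "joint_pos": joint angles; "dq": joint speeds; "joint_torque": joint torques, N m; "tcp_pos": TCP position; "eef_rot": TCP orientation; "ft_force": force on the tool from outside, world axes, zero at the start; "moment": the same for the moment, N m; "grip_width": finger opening in m; "finger_force": force on a finger pad.
Only numpy, scipy, OpenCV 4.12 (cv2) and the standard library are available. Lean on these libraries where they do the work, as an engineer would, in place of code of your own. Each camera call takes 0.05 s, during which the arm holds its last target. There are 200 camera calls.

TASK

With the fingertips, sweep the three round tiles across the deck of the sorting tray and through the gate into its catch pocket, one at a time, letting each drop in before the next follows. Slide them only: never lift or carry a tile. Leave the two square tiles on the deck, do not disturb the other things on the table, and finish clear of everything.

Things in the scene. Friction and masses are not known exactly. Their poses are not given: they have to be found in the camera images.
- tray: Fixed wooden sorting tray. Origin on the table surface under the deck; z up; x points along the sweep to the gate. The flat deck is 65 mm above the table, x -135 to 110, y -115 to 115 mm. Fences 18 mm high (tops 83 mm above the table) enclose it: 10 mm thick along the rear x=-135 and the sides y=+-115, and a funnel in front. The catch pocket adjoins at x=110.
- gate (a point): Middle of the 42 mm wide gate, on the deck's drop edge at deck height (tray x 110, y 0, z 65 mm); axes as the tray's. Two upright funnel boards, 6 mm thick, 18 mm high, lead to it: their inner faces run straight from tray (x 45, y +-115) to (x 110, y +-21) mm. Straight past x=110 is the drop into the pocket: a tile falls in once its centre is past that edge.
- pocket (a point): Centre of the floor of the open-topped catch pocket, 5 mm above the table. Inside it spans tray x 110 to 175, y -50 to 50 mm; its three 6 mm walls rise to 83 mm above the table.
- round1_mid (a point): Centre of a loose round white ceramic tile, a disc of 30 mm diameter and 10 mm thick lying flat on the deck (its centre 5 mm above the deck), about 17 g, axis z. The three round tiles are alike.
- round2_mid (a point): Centre of a loose round white ceramic tile, a disc of 30 mm diameter and 10 mm thick lying flat on the deck (its centre 5 mm above the deck), about 17 g, axis z. The three round tiles are alike.
- round3_mid (a point): Centre of a loose round white ceramic tile, a disc of 30 mm diameter and 10 mm thick lying flat on the deck (its centre 5 mm above the deck), about 17 g, axis z. The three round tiles are alike.
- square1_mid (a point): Centre of a loose square white ceramic tile, 25 x 25 x 10 mm, lying flat on the deck in its rear part; it must stay on the deck. x, y along its sides.
- square2_mid (a point): Centre of a loose square white ceramic tile, 25 x 25 x 10 mm, lying flat on the deck in its rear part; it must stay on the deck. x, y along its sides.
- pot: Bystander: small glass jar, 44 mm diameter, 60 mm tall, standing loose on the table beside the pocket, on the tray's +y side. Origin at the centre of its underside.
- glue: Bystander: white bottle, 56 mm diameter, 150 mm tall, standing loose on the table. Origin at the centre of its underside.
- mug: Bystander: blue mug, 80 mm diameter, 90 mm tall, loose on the table, handle towards its +y. Origin at the centre of its underside.
- brush: Bystander: small brush lying loose on the table along its x.
- nippers: Bystander: tile nippers with red handles, about 190 mm long, 14 mm high, lying loose on the table along their x; origin at the pivot.

How it is judged:
By the outcome, as a careful person would: the job done as asked, in the order asked, and still so for the second after the job is handed in, with the robot touching nothing.
It also fails if it takes over 67 s, if anything falls off the work surface, if the arm or the gripper's body presses on something with over 40 N, if the wrist force passes 120 N, or if a joint passes its speed limit or range.

## Working session

There is one attempt and no reset: what is moved stays moved. The work goes in short steps, Python scripts to look and compute and a shell command to move; the robot and the scene stay as the last step left them, time stands still between calls to the robot, and variables do not carry over. Pictures are saved under pics/ and viewed, at most 10 in all, crops included, and the job is handed in when it is done.

```bash
ls; mkdir -p pics
python3 - <<'E'
from cell import ctrl
import cv2,numpy as np
s=ctrl.get_state();print(s)
for n in("top","side"):
    p,d=ctrl.capture(n);cv2.imwrite(f"pics/{n}0.png",p[:,:,::-1]);np.save(f"pics/{n}0.npy",d);print(n,ctrl.camera_model(n))
E
```

```text
pics
{'time_s': 0.0, 'joint_pos': array([ 7.26057856e+01,  6.67552879e+00,  8.26367581e+01,  7.36922493e-05,
        9.07564253e+01, -2.16506513e+00]), 'dq': array([-0.00852231, -0.04603295,  0.08780773,  0.08245814, -0.0719036 ,
       -0.00437826]), 'joint_torque': array([ 2.42660441e-03, -7.31992435e+01, -6.32488990e+01,  4.72084946e-05,
        6.31285962e-03,  4.44945158e-05]), 'tcp_pos': array([0.17725098, 0.65111017, 0.23053468]), 'eef_rot': array([[-9.64882977e-01,  2.62679866e-01, -3.59737572e-04],
       [ 2.62680108e-01,  9.64882299e-01, -1.14402832e-03],
       [ 4.65912083e-05, -1.19834936e-03, -9.99999281e-01]]), 'ft_force': array([0.2861572 , 0.39555182, 0.62464119]), 'moment': array([ 0.07453064, -0.03652491, -0.03472335]), 'finger_force': 0.0, 'grip_width': 0.0852902064241621}
top {'mtx': array([[422.78187966,   0.        , 320.47393458],
       [  0.        , 422.78187966, 197.26113388],
       [  0.        ,   0.        ,   1.        ]]), 'k1': 0.03627372368126198, 'position': array([ 0.35432029, -0.03231256,  1.10788161]), 'attitude': array([[-0.01293299, -0.99002509,  0.14029633],
       [-0.99968365,  0.01582898,  0.01954568],
       [-0.02157146, -0.13999917, -0.98991662]])}
side {'mtx': array([[387.47226279,   0.        , 314.34098481],
       [  0.        , 387.47226279, 201.49335504],
       [  0.        ,   0.        ,   1.        ]]), 'k1': 0.01412857351921633, 'position': array([ 0.07534874, -0.56354608,  0.87359766]), 'attitude': array([[ 0.75705624, -0.4978354 ,  0.42311436],
       [-0.65333597, -0.57264423,  0.49520774],
       [-0.00423795, -0.65133594, -0.75877766]])}
```

View pics/top0.png

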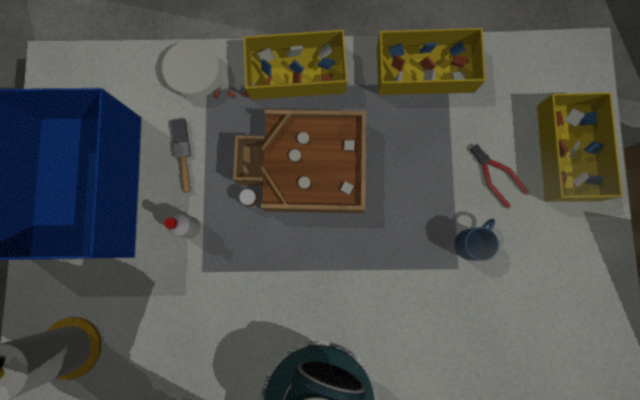

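View pics/side0.png

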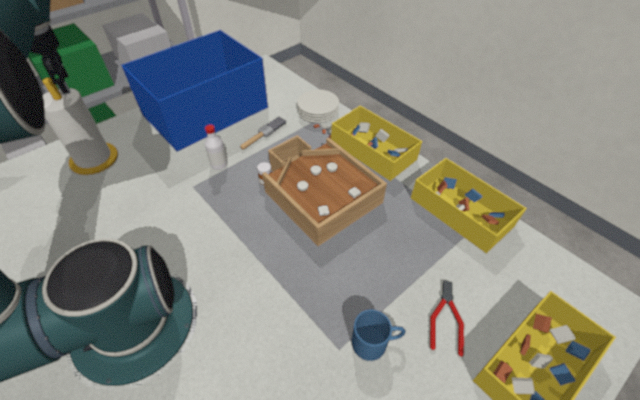

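The top view shows the tray (x 235–366, y 110–211) with its gate at the left. The round tiles are at about (303,137), (295,155) and (304,182), the squares at (349,145) and (347,187), and the jar at (247,197). The side view agrees.

```bash
cat > h.py <<'E'
import cv2,numpy as np
from cell import ctrl
def ray(n,uv):
    m=ctrl.camera_model(n);D=np.array([m['k1'],0,0,0.])
    p=cv2.undistortPoints(np.array(uv,float).reshape(-1,1,2),m['mtx'],D)[:,0]
    return m,np.c_[p,np.ones(len(p))]@np.array(m['attitude']).T
def onplane(n,uv,z):
    m,r=ray(n,uv);t=(z-m['position'][2])/r[:,2];return m['position']+r*t[:,None]
def proj(n,P):
    m=ctrl.camera_model(n);c=(np.atleast_2d(P)-m['position'])@np.array(m['attitude'])
    s=c[:,:2]/c[:,2:];s=s*(1+m['k1']*(s**2).sum(1,keepdims=True))
    return s*m['mtx'][0,0]+m['mtx'][:2,2]
def tiles(n,p,box):
    x0,y0,x1,y1=box;c=cv2.cvtColor(p[y0:y1,x0:x1],cv2.COLOR_RGB2HSV)
    k=((c[:,:,1]<75)&(c[:,:,2]>120)).astype(np.uint8)
    N,l,st,ce=cv2.connectedComponentsWithStats(k)
    return [(ce[i]+[x0,y0],st[i,4]) for i in range(1,N) if st[i,4]>25]
E
python3 - <<'E'
from h import *
p=cv2.imread("pics/top0.png")[:,:,::-1];d=np.load("pics/top0.npy")
for c,a in tiles("top",p,(225,105,375,215)):print(c.round(1),a,onplane("top",[c],.075).round(4))
print("corners",onplane("top",[(366,110.5),(365.5,211)],.083).round(4))
# depth-based heights map
m,r=ray("top",[(u,v) for v in range(400) for u in range(640)])
P=m['position']+r*d.reshape(-1,1);Z=P[:,2].reshape(400,640)
for v in (160,):print([(u,round(1000*Z[v,u])) for u in range(225,375,4)])
for u in (325,):print([(v,round(1000*Z[v,u])) for v in range(100,220,3)])
c=cv2.resize(p[100:220,225:375],None,fx=5,fy=5,interpolation=cv2.INTER_CUBIC)
cv2.imwrite("pics/c0.png",cv2.convertScaleAbs(c[:,:,::-1],alpha=1.5))
E
```

```text
[302.9 137.4] 60 [[0.6536 0.0305 0.075 ]]
[349.  144.9] 47 [[ 0.6322 -0.0851  0.075 ]]
[294.7 154.8] 62 [[0.6093 0.0514 0.075 ]]
[304. 182.] 69 [[0.5396 0.0285 0.075 ]]
[346.7 187.5] 57 [[ 0.5241 -0.0772  0.075 ]]
[246.9 196.5] 167 [[0.5054 0.1702 0.075 ]]
corners [[ 0.7177 -0.1292  0.083 ]
 [ 0.4641 -0.1211  0.083 ]]
[(225, 0), (229, 2), (233, 3), (237, 79), (241, 31), (245, 4), (249, 5), (253, 4), (257, 5), (261, 8), (265, 66), (269, 66), (273, 64), (277, 66), (281, 64), (285, 68), (289, 68), (293, 74), (297, 76), (301, 63), (305, 67), (309, 62), (313, 64), (317, 65), (321, 67), (325, 64), (329, 66), (333, 64), (337, 64), (341, 65), (345, 67), (349, 64), (353, 68), (357, 1108), (361, 1108), (365, 80), (369, 5), (373, 3)]
[(100, -1), (103, -2), (106, 0), (109, 1), (112, 82), (115, 79), (118, 64), (121, 68), (124, 61), (127, 62), (130, 69), (133, 63), (136, 62), (139, 68), (142, 66), (145, 64), (148, 64), (151, 65), (154, 64), (157, 65), (160, 64), (163, 64), (166, 64), (169, 68), (172, 65), (175, 65), (178, 62), (181, 63), (184, 68), (187, 63), (190, 64), (193, 63), (196, 66), (199, 62), (202, 67), (205, 83), (208, 83), (211, 39), (214, 0), (217, -1)]
```

View pics/c0.png

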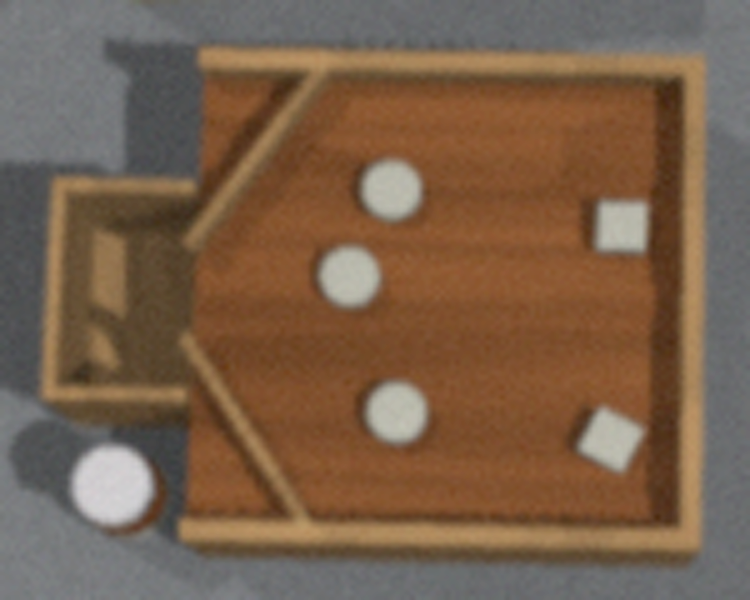

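The crop shows the tray frame clearly. The rear outer corners are at crop (704,57) and (700,543), the board tips near (187,245) and (185,337), and nothing stands in front of the gate. I'll fit the tray pose to these points.

```bash
cat >> h.py <<'E'
def T(pose,q):
    x,y,a=pose;q=np.atleast_2d(q)/1000.;c,s=np.cos(a),np.sin(a)
    return np.c_[x+c*q[:,0]-s*q[:,1],y+s*q[:,0]+c*q[:,1],q[:,2]]
def Ti(pose,P):
    x,y,a=pose;c,s=np.cos(a),np.sin(a);d=np.atleast_2d(P)[:,:2]-[x,y]
    return 1000*np.c_[c*d[:,0]+s*d[:,1],-s*d[:,0]+c*d[:,1]]
E
python3 - <<'E'
from h import *
from scipy.optimize import least_squares
M=np.array([(-145,-125,83),(-145,125,83),(110,-125,83),(110,115,83),(-135,-115,83),(-135,115,83),(110,-115,83),(181,-56,83),(181,56,83)],float)
U=(np.array([(704,57),(700,543),(198,48),(182,519),(683,77),(681,522),(203,73),(53,178),(43,395)])+.5)/5-.5+[225,100]
f=lambda q:(proj("top",T(q,M))-U).ravel()
r=least_squares(f,[.59,.02,np.pi/2],loss='soft_l1',x_scale=[.01,.01,.05]);print(r.x,np.degrees(r.x[2]),f(r.x).reshape(-1,2).round(1).tolist())
np.save("pose.npy",r.x)
p=cv2.imread("pics/top0.png")[:,:,::-1]
for c,a in tiles("top",p,(225,105,375,215)):print(c.round(1),Ti(r.x,onplane("top",[c],.075)).round(0))
p=cv2.imread("pics/side0.png")[:,:,::-1]
for c,a in tiles("side",p,(265,150,375,220)):print("side",a,Ti(r.x,onplane("side",[c],.075)).round(0))
G=proj("top",T(r.x,[(110,-21,83),(110,21,83),(45,-115,83),(45,115,83)]));print(((G-[225,100]+.5)*5).round())
E
```

```text
[0.59811436 0.02078183 1.53814713] 88.12933877393675 [[0.2, -0.7], [0.4, 1.0], [0.2, -0.1], [-0.3, -0.0], [0.4, -0.9], [0.1, 1.1], [-1.0, -1.3], [-0.1, 0.0], [-0.2, 0.6]]
[302.9 137.4] [[ 11. -55.]]
[349.  144.9] [[-105.  -37.]]
[294.7 154.8] [[ 31. -10.]]
[304. 182.] [[ 6. 59.]]
[346.7 187.5] [[-100.   71.]]
[246.9 196.5] [[146.  98.]]
side 122 [[140.  89.]]
side 91 [[  8. -49.]]
side 30 [[ -67. -129.]]
side 92 [[28. -5.]]
side 98 [[ 2. 64.]]
side 97 [[-108.  -32.]]
side 402 [[-20. 178.]]
side 107 [[-104.   76.]]
side 114 [[-193.   -5.]]
[[192. 249.]
 [189. 331.]
 [327.  69.]
 [314. 522.]]
```

The fit residuals are about 1 px. The two cameras disagree by 3–5 mm in absolute position, but the tile-to-tray geometry agrees. I'll push with the fingers slightly open so they form a notch around the disc. First I go above the deck.

```bash
python3 -m crank '[[[-0.5,-0.45,0,0,0,0],[-0.98,-0.89,0,0,0,0],[-0.98,-0.89,0,0,0,0],[-0.98,-0.89,0,0,0,0],[-0.98,-0.89,0,0,0,0],[-0.98,-0.89,0,0,0,0],[-0.98,-0.89,0,0,0,0],[-0.98,-0.89,0,0,0,0],[-0.98,-0.89,0,0,0,0],[-0.98,-0.89,0,0,0,0]]]' 0.62 20
python3 -m crank '[[[-0.98,-0.89,0,0,0,0],[-0.98,-0.89,0,0,0,0],[-0.98,-0.89,0,0,0,0],[-0.98,-0.89,0,0,0,0],[-0.98,-0.89,0,0,0,0],[-0.98,-0.89,0,0,0,0],[-0.98,-0.89,0,0,0,0],[-0.98,-0.89,0,0,0,0],[-0.98,-0.89,0,0,0,0],[-0.9,-0.8,0,0,0,0]]]'
python3 -m crank '[[[0,0,0.2,0,0,1],[0,0,0.2,0,0,1],[0,0,0.2,0,0,1],[0,0,0.2,0,0,1],[0,0,0.2,0,0,1],[0,0,0.2,0,0,1],[0,0,0.2,0,0,1],[0,0,0.2,0,0,1],[0,0,0.2,0,0,1],[0,0,0.2,0,0,1]]]'
python3 -m crank '[[[0,0,0.2,0,0,1],[0,0,0.2,0,0,1],[0,0,0.2,0,0,1],[0,0,0.2,0,0,0.39],[0,0,0,0,0,0],[0,0,0,0,0,0]]]'
cat >> h.py <<'E'
def where():
    s=ctrl.get_state();q=np.load("pose.npy");R=s['eef_rot']
    a=np.degrees(np.arctan2(R[1,0],R[0,0])-q[2])
    print("t",round(s['time_s'],1),"tray xy",Ti(q,s['tcp_pos']).round(1)[0],"z",round(1000*s['tcp_pos'][2],1),"head",round(a,1),"tilt",R[:2,2].round(4),"w",round(1000*s['grip_width'],1),"F",s['ft_force'].round(1))
    return s
E
python3 - <<'E'
from h import *
where()
for n,b in(("side",(240,90,400,210)),("top",(225,100,385,220))):
    p,d=ctrl.capture(n);x0,y0,x1,y1=b
    cv2.imwrite(f"pics/{n}1.png",cv2.convertScaleAbs(cv2.resize(p[y0:y1,x0:x1,::-1],None,fx=4,fy=4,interpolation=cv2.INTER_CUBIC),alpha=1.4))
a=cv2.vconcat([cv2.imread("pics/side1.png"),cv2.imread("pics/top1.png")]);cv2.imwrite("pics/b1.png",cv2.resize(a,None,fx=.6,fy=.6))
E
```

```text
time_s: 1.1
tcp_pos: [0.3809, 0.3315, 0.2311]
eef_rot: [[-0.965, 0.263, -0.0], [0.263, 0.965, -0.0], [0.0, -0.0, -1.0]]
ft_force: [0.2, 1.5, 0.6]
grip_width: 0.0161
finger_force: 0.0
time_s: 2.1
tcp_pos: [0.593, -0.0004, 0.2309]
eef_rot: [[-0.965, 0.263, -0.0], [0.263, 0.965, 0.0], [0.0, -0.0, -1.0]]
ft_force: [-0.2, 1.3, 0.7]
grip_width: 0.0164
finger_force: 0.0
time_s: 3.1
tcp_pos: [0.5922, 0.0014, 0.1707]
eef_rot: [[-0.296, 0.955, -0.001], [0.955, 0.296, 0.0], [0.0, -0.001, -1.0]]
ft_force: [-0.2, -0.7, -0.5]
grip_width: 0.0162
finger_force: 0.0
time_s: 3.7
tcp_pos: [0.5923, 0.0014, 0.1472]
eef_rot: [[0.033, 0.999, -0.0], [0.999, -0.033, 0.0], [0.0, -0.0, -1.0]]
ft_force: [0.1, 0.5, -0.0]
grip_width: 0.0163
finger_force: 0.0
t 3.7 tray xy [-19.6   5.2] z 147.2 head 0.0 tilt [-0.0004  0.    ] w 16.3 F [ 0.1  0.5 -0. ]
```

View pics/b1.png

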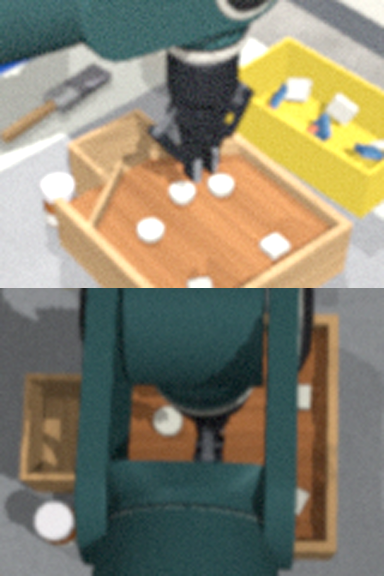

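The side view shows the fingers above the middle of the deck with the notch facing the gate. In the top view the arm hides most of the deck. I'll lower behind round 2 and overlay the projected TCP to check the calibration.

```bash
python3 -m crank '[[[0,0.22,0.5,0,0,0],[0,0.22,0.5,0,0,0],[0,0,0.5,0,0,0],[0,0,0.5,0,0,0],[0,0,0.4,0,0,0],[0,0,0.2,0,0,0],[0,0,0,0,0,0]]]'|tail -3
python3 - <<'E'
from h import *
s=where()
p,d=ctrl.capture("side");x0,y0,x1,y1=(255,120,365,200)
q=np.load("pose.npy")
c=cv2.resize(p[y0:y1,x0:x1,::-1],None,fx=6,fy=6,interpolation=cv2.INTER_CUBIC);c=cv2.convertScaleAbs(c,alpha=1.4)
R=s['eef_rot']
for i,j in((0,0),(.011,.0081),(.011,-.0081),(.011,.0226),(.011,-.0226)):
    u=(proj("side",s['tcp_pos']+R@[i,j,0])[0]-[x0,y0]+.5)*6;cv2.circle(c,tuple(int(v) for v in u),3,(0,0,255),-1)
for P in T(q,[(110,-21,83),(110,21,83),(45,-115,83),(45,115,83),(-135,115,83),(31,-10,75)]):
    u=(proj("side",P)[0]-[x0,y0]+.5)*6;cv2.circle(c,tuple(int(v) for v in u),3,(0,255,0),-1)
cv2.imwrite("pics/s2.png",c)
E
```

```text
ft_force: [-0.3, -0.1, 0.2]
grip_width: 0.0162
finger_force: 0.0
t 4.5 tray xy [-19.6  -7.6] z 68.3 head -0.1 tilt [-0.0014  0.    ] w 16.2 F [-0.3 -0.1  0.2]
```

View pics/s2.png

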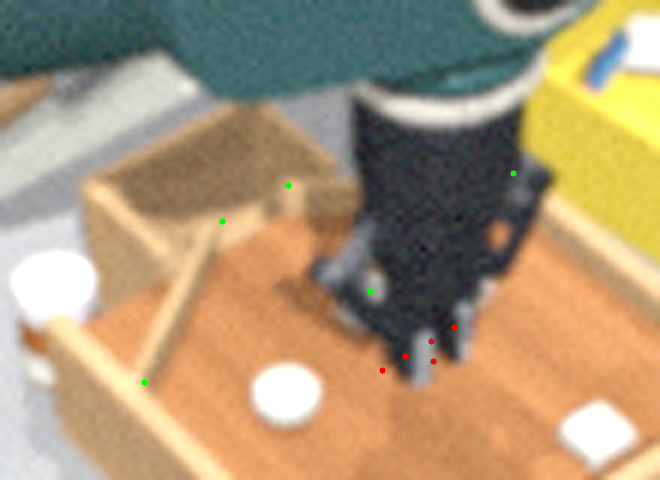

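The projected TCP agrees with the seen fingertips to about 1 px (2 mm), and they are right behind round 2. Averaging both cameras, the gate centre is near y=+3 in my coordinates. I'll push.

```bash
python3 -m crank '[[[0.3,0,0,0,0,0],[0.3,0,0,0,0,0],[0.3,0,0,0,0,0],[0.3,-0.04,0,0,0,0],[0.3,-0.05,0,0,0,0],[0.3,-0.05,0,0,0,0],[0.3,-0.06,0,0,0,0],[0.3,-0.06,0,0,0,0],[0.3,-0.06,0,0,0,0],[0,0,0,0,0,0]]]'|grep ft
python3 - <<'E'
from h import *
s=where();q=np.load("pose.npy")
p,d=ctrl.capture("side");x0,y0,x1,y1=(255,120,365,200)
for c,a in tiles("side",p,(255,130,375,220)):print("side",c.round(),a,Ti(q,onplane("side",[c],.075)).round(0))
c=cv2.resize(p[y0:y1,x0:x1,::-1],None,fx=6,fy=6,interpolation=cv2.INTER_CUBIC);c=cv2.convertScaleAbs(c,alpha=1.4)
cv2.imwrite("pics/s3.png",c)
E
```

```text
ft_force: [0.1, -0.2, 0.5]
t 5.5 tray xy [62.5  1.7] z 69.3 head -0.0 tilt [-0.0001  0.0002] w 16.1 F [ 0.1 -0.2  0.5]
side [267. 178.] 1605 [[ 89. 125.]]
side [326. 137.] 40 [[ 120. -121.]]
side [360. 131.] 29 [[  73. -226.]]
side [331. 167.] 93 [[  8. -49.]]
side [368. 168.] 32 [[ -65. -129.]]
side [302. 185.] 99 [[ 2. 64.]]
side [354. 192.] 99 [[-107.  -32.]]
side [323. 210.] 107 [[-104.   76.]]
side [368. 215.] 117 [[-193.   -4.]]
```

View pics/s3.png

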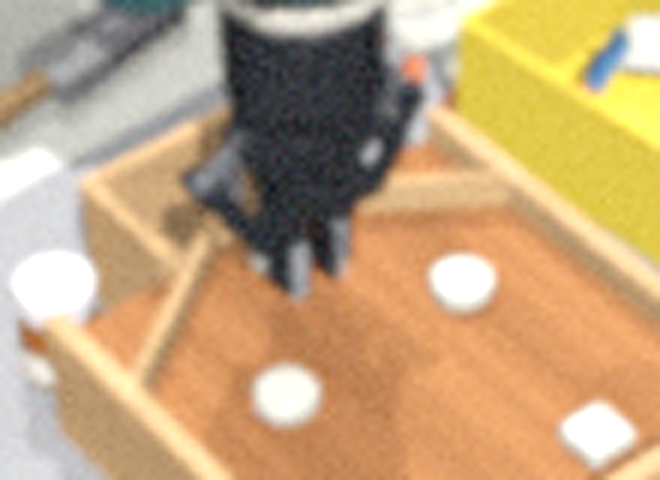

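Round 2 is nested in front of the fingers (near crop (260,262)), and the extrapolated path meets the middle of the gate. I'll push it over the edge slowly.

```bash
python3 -m crank '[[[0.15,0,0,0,0,0],[0.15,0,0,0,0,0],[0.15,0,0,0,0,0],[0.15,0,0,0,0,0],[0.15,0,0,0,0,0],[0.15,0,0,0,0,0],[0.15,0,0,0,0,0],[0,0,0,0,0,0]]]'|grep ft
python3 - <<'E'
from h import *
where()
E
python3 -m crank '[[[-0.4,0,0,0,0,0],[-0.8,0,0,0,0,0],[-0.8,0,-0.5,0,0,0],[-0.8,0,-0.8,0,0,0],[-0.8,0,-0.2,0,0,0],[-0.8,0,0,0,0,0],[0,0,0,0,0,0]]]'|grep ft
python3 - <<'E'
from h import *
s=where();q=np.load("pose.npy")
p,d=ctrl.capture("side")
for c,a in tiles("side",p,(255,130,375,220)):print("side",c.round(),a,Ti(q,onplane("side",[c],.075)).round(0))
P,d=ctrl.capture("top");
for c,a in tiles("top",P,(225,105,375,215)):print(c.round(1),a,Ti(q,onplane("top",[c],.075)).round(0))
A=cv2.resize(p[120:200,245:365,::-1],None,fx=5,fy=5);B=cv2.resize(P[105:185,225:345,::-1],None,fx=5,fy=5)
cv2.imwrite("pics/s4.png",cv2.resize(cv2.convertScaleAbs(cv2.vconcat([A,B]),alpha=1.5),None,fx=.75,fy=.75))
E
```

```text
ft_force: [-1.3, -0.3, -0.0]
t 6.4 tray xy [93.5  1.4] z 69.3 head -0.0 tilt [0.     0.0001] w 16.3 F [-1.3 -0.3 -0. ]
ft_force: [0.0, 0.1, -0.4]
t 7.1 tray xy [-42.2   1.6] z 114.7 head -0.2 tilt [ 0.0005 -0.0007] w 16.3 F [ 0.   0.1 -0.4]
side [268. 177.] 1622 [[ 89. 121.]]
side [332. 130.] 26 [[ 134. -157.]]
side [360. 131.] 28 [[  73. -226.]]
side [369. 168.] 34 [[ -67. -129.]]
side [302. 185.] 100 [[ 2. 64.]]
side [354. 192.] 99 [[-107.  -32.]]
side [323. 210.] 106 [[-104.   76.]]
side [368. 215.] 116 [[-193.   -4.]]
[246.9 196.5] 195 [[146.  97.]]
```

View pics/s4.png

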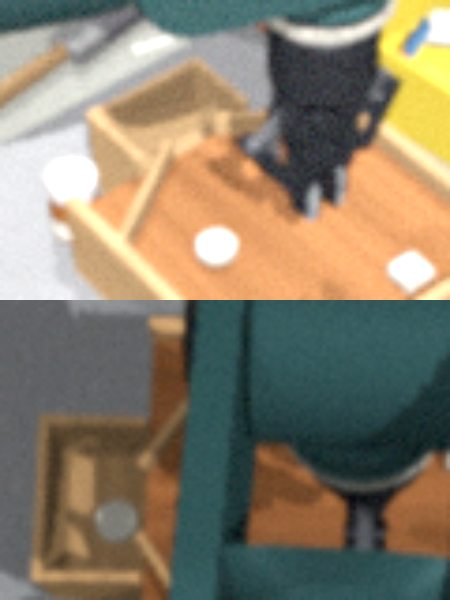

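Round 2 now lies on the pocket floor (lower crop (117,520)). The other tiles haven't moved. Next is round 3 (about (5,62)), approached from behind at a −40° heading.

```bash
python3 -m crank '[[[0.28,-0.88,0,0,0,0],[0.28,-0.88,0,0,0,0],[0.28,-0.88,0,0,0,0],[0,0,0,0,0,1],[0,0,0,0,0,1],[0,0,0,0,0,1],[0,0,0,0,0,1],[0,0,0,0,0,1],[0,0,0,0,0,1],[0,0,0,0,0,1]]]'|grep ft
python3 -m crank '[[[0,0,0.4,0,0,0],[0,0,0.4,0,0,0],[0,0,0.4,0,0,0],[0,0,0.31,0,0,0],[0,0,0,0,0,0]]]'|grep ft
python3 - <<'E'
from h import *
s=where();q=np.load("pose.npy")
p,d=ctrl.capture("side");x0,y0,x1,y1=(255,120,365,200)
for c,a in tiles("side",p,(255,130,375,220)):print("side",c.round(),a,Ti(q,onplane("side",[c],.075)).round(0))
c=cv2.resize(p[y0:y1,x0:x1,::-1],None,fx=6,fy=6,interpolation=cv2.INTER_CUBIC);c=cv2.convertScaleAbs(c,alpha=1.4)
cv2.imwrite("pics/s5.png",c)
E
```

```text
ft_force: [-0.2, -1.0, 0.2]
ft_force: [0.9, 0.6, 0.7]
t 8.7 tray xy [-13.8  81.5] z 67.0 head -40.1 tilt [-0.0026  0.0001] w 16.1 F [0.9 0.6 0.7]
side [306. 136.] 57 [[165. -75.]]
side [313. 145.] 221 [[116. -67.]]
side [360. 131.] 28 [[  73. -226.]]
side [266. 197.] 1018 [[ 31. 169.]]
side [332. 167.] 92 [[  8. -49.]]
side [368. 168.] 34 [[ -66. -128.]]
side [300. 188.] 93 [[-1. 74.]]
side [354. 192.] 101 [[-107.  -32.]]
side [323. 210.] 107 [[-105.   76.]]
side [368. 215.] 116 [[-193.   -4.]]
```

View pics/s5.png

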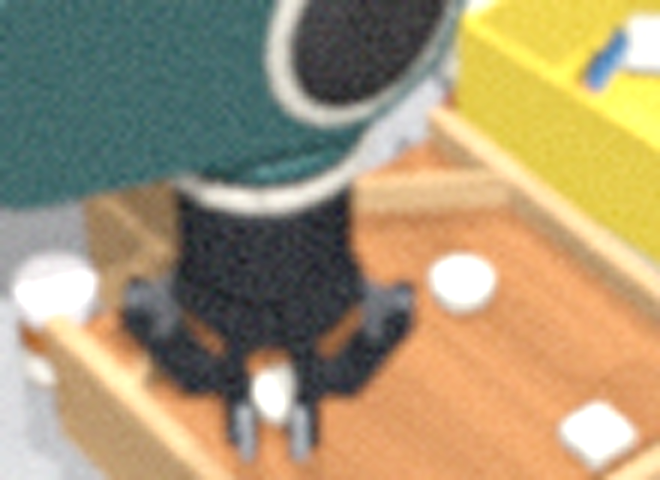

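Round 3 sits centred between the fingers (tile at (272,390), tips at (245,450) and (300,450)). I'll push it diagonally to the front of the gate, back off, and turn straight.

```bash
python3 -m crank '[[[0.32,0,-0.05,0,0,0],[0.32,0,0,0,0,0],[0.32,0,0,0,0,0],[0.32,0,0,0,0,0],[0.32,0,0,0,0,0],[0.32,0,0,0,0,0],[0.32,0,0,0,0,0],[0.32,0,0,0,0,0],[0.32,0,0,0,0,0],[0,0,0,0,0,0]]]'|grep ft
python3 - <<'E'
from h import *
where()
E
python3 -m crank '[[[-0.3,0,0,0,0,0],[-0.9,0,0,0,0,0],[0,0,0,0,0,-1],[0,0,0,0,0,-1],[0,0,0,0,0,-1],[0,0,0,0,0,-1],[0,0,0,0,0,-1],[0,0,0,0,0,-1],[0,0,0,0,0,-1],[-0.3,0.5,0,0,0,0]]]'|grep ft
python3 -m crank '[[[-0.3,0.5,0,0,0,0],[0,0,0,0,0,0]]]'|grep ft
python3 - <<'E'
from h import *
s=where();q=np.load("pose.npy")
p,d=ctrl.capture("side");x0,y0,x1,y1=(255,120,365,200)
for c,a in tiles("side",p,(255,130,375,220)):print("side",c.round(),a,Ti(q,onplane("side",[c],.075)).round(0))
c=cv2.resize(p[y0:y1,x0:x1,::-1],None,fx=6,fy=6,interpolation=cv2.INTER_CUBIC);c=cv2.convertScaleAbs(c,alpha=1.4)
cv2.imwrite("pics/s6.png",c)
E
```

```text
ft_force: [-0.8, 0.4, -0.7]
t 9.8 tray xy [53.  24.3] z 70.4 head -40.1 tilt [0.     0.0001] w 16.2 F [-0.8  0.4 -0.7]
ft_force: [1.1, 0.3, 0.0]
ft_force: [-0.2, 1.2, 1.8]
t 10.9 tray xy [ 5.2 17.8] z 70.6 head -0.1 tilt [ 0.0002 -0.0003] w 16.0 F [-0.2  1.2  1.8]
side [318. 135.] 100 [[ 144. -107.]]
side [360. 131.] 28 [[  73. -226.]]
side [269. 142.] 314 [[214.  33.]]
side [265. 193.] 1146 [[ 45. 161.]]
side [331. 166.] 93 [[  8. -49.]]
side [369. 168.] 33 [[ -67. -129.]]
side [354. 192.] 99 [[-107.  -32.]]
side [323. 210.] 108 [[-104.   76.]]
side [368. 215.] 117 [[-193.   -5.]]
```

View pics/s6.png

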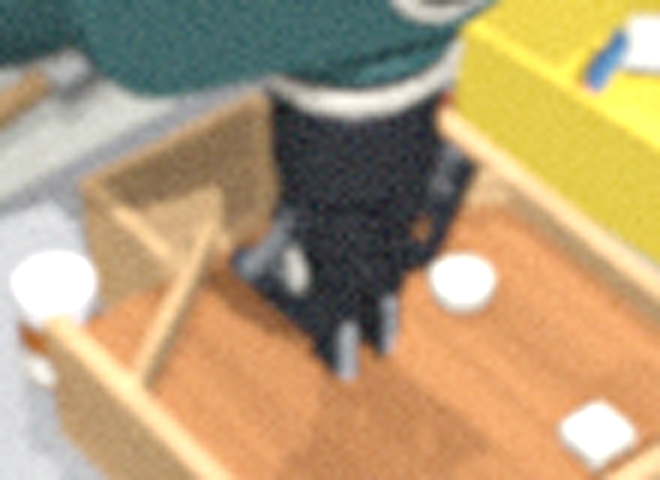

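Round 3 is visible through the linkage at crop (295,268), as expected at about (70,8) just in front of the gate. I'll line up and push it through.

```bash
python3 -m crank '[[[0.1,0.36,0.04,0,0,0],[0.33,0,0,0,0,0],[0.33,0,0,0,0,0],[0.33,0,0,0,0,0],[0.33,0,0,0,0,0],[0.2,0.03,0,0,0,0],[0.2,0.04,0,0,0,0],[0.2,0.04,0,0,0,0],[0.2,0.04,0,0,0,0],[0.1,0.02,0,0,0,0]]]'|grep ft
python3 -m crank '[[[0.15,0,0,0,0,0],[0.15,0,0,0,0,0],[0.15,0,0,0,0,0],[0.15,0,0,0,0,0],[0.05,0,0,0,0,0],[0,0,0,0,0,0]]]'|grep ft
python3 - <<'E'
from h import *
where()
E
python3 -m crank '[[[-0.4,0,0,0,0,0],[-0.8,0,0,0,0,0],[-0.8,0,-0.5,0,0,0],[-0.8,0,-0.8,0,0,0],[-0.8,0,-0.2,0,0,0],[-0.8,0,0,0,0,0],[0,0,0,0,0,0]]]'|grep ft
python3 - <<'E'
from h import *
s=where();q=np.load("pose.npy")
p,d=ctrl.capture("side")
for c,a in tiles("side",p,(255,130,375,220)):
    if 70<a<130:print("side",c.round(),a,Ti(q,onplane("side",[c],.075)).round(0))
P,d=ctrl.capture("top")
A=cv2.resize(p[120:200,245:365,::-1],None,fx=5,fy=5);B=cv2.resize(P[105:185,225:345,::-1],None,fx=5,fy=5)
cv2.imwrite("pics/s7.png",cv2.resize(cv2.convertScaleAbs(cv2.vconcat([A,B]),alpha=1.5),None,fx=.75,fy=.75))
E
```

```text
ft_force: [-0.1, -1.0, 0.3]
ft_force: [-0.3, 0.6, 0.6]
t 12.6 tray xy [96.   2.2] z 69.3 head -0.1 tilt [ 0.0001 -0.    ] w 16.1 F [-0.3  0.6  0.6]
ft_force: [1.1, 0.3, 0.4]
t 13.3 tray xy [-39.4   2.5] z 114.7 head -0.2 tilt [ 0.0006 -0.0007] w 16.2 F [1.1 0.3 0.4]
side [354. 192.] 101 [[-107.  -32.]]
side [323. 210.] 107 [[-105.   76.]]
side [368. 215.] 116 [[-193.   -5.]]
```

View pics/s7.png

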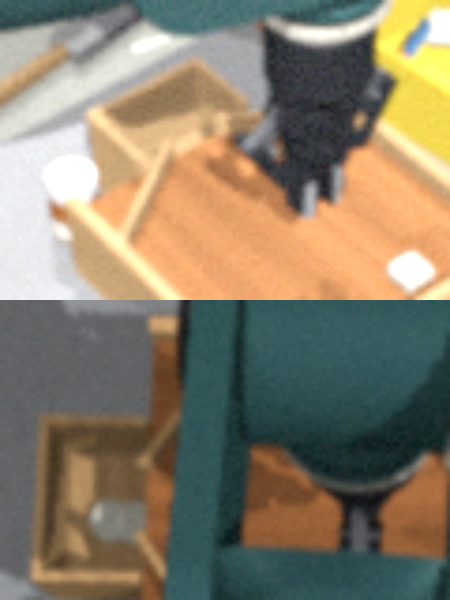

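Both tiles are in the pocket (lower crop (115,520)) and the squares are unchanged. Last is round 1 (about (10,−52)) at a +40° heading. My picture views are used up, so from here I check by numbers.

```bash
python3 -m crank '[[[0.26,0.82,0,0,0,0],[0.26,0.82,0,0,0,0],[0.26,0.81,0,0,0,0],[0,0,0,0,0,-1],[0,0,0,0,0,-1],[0,0,0,0,0,-1],[0,0,0,0,0,-1],[0,0,0,0,0,-1],[0,0,0,0,0,-1],[0,0,0,0,0,-1]]]'|grep ft
python3 -m crank '[[[0,0,0,0,0,0]]]'|grep ft
python3 - <<'E'
from h import *
s=where();q=np.load("pose.npy");print(s['joint_pos'].round())
for n,b in(("side",(255,130,375,220)),("top",(225,105,375,215))):
  p,d=ctrl.capture(n)
  for c,a in tiles(n,p,b):
    if 25<a<130:print(n,c.round(),a,Ti(q,onplane(n,[c],.075)).round(0))
E
```

```text
ft_force: [-0.4, 0.1, -0.2]
ft_force: [-0.0, 0.0, -0.3]
t 14.5 tray xy [-12.3 -71. ] z 114.0 head 40.2 tilt [-0.0005  0.0001] w 16.4 F [-0.   0.  -0.3]
[ -2.   9.  91.   0.  80. -40.]
side [360. 131.] 29 [[  73. -226.]]
side [332. 167.] 92 [[  8. -49.]]
side [369. 168.] 33 [[ -67. -129.]]
side [354. 192.] 99 [[-108.  -32.]]
side [323. 210.] 108 [[-104.   76.]]
side [368. 215.] 115 [[-193.   -5.]]
top [349. 144.] 84 [[-105.  -39.]]
top [347. 187.] 100 [[-101.   71.]]
```

```bash
python3 -m crank '[[[-0.05,0,0.4,0,0,0],[0,0,0.4,0,0,0],[0,0,0.4,0,0,0],[0,0,0.28,0,0,0],[0,0,0,0,0,0]]]'|grep ft
python3 - <<'E'
from h import *
where();q=np.load("pose.npy");p,d=ctrl.capture("side")
for c,a in tiles("side",p,(255,130,375,220)):
    if 25<a<130:print(c.round(),a,Ti(q,onplane("side",[c],.075)).round(0))
E
python3 -m crank '[[[0.32,0,0,0,0,0],[0.32,0,0,0,0,0],[0.32,0,0,0,0,0],[0.32,0,0,0,0,0],[0.32,0,0,0,0,0],[0.32,0,0,0,0,0],[0.32,0,0,0,0,0],[0.32,0,0,0,0,0],[0.32,0,0,0,0,0],[0,0,0,0,0,0]]]'|grep ft
python3 - <<'E'
from h import *
where()
E
python3 -m crank '[[[-0.3,0,0,0,0,0],[-0.9,0,0,0,0,0],[0,0,0,0,0,1],[0,0,0,0,0,1],[0,0,0,0,0,1],[0,0,0,0,0,1],[0,0,0,0,0,1],[0,0,0,0,0,1],[0,0,0,0,0,1],[-0.3,-0.5,0,0,0,0]]]'|grep ft
python3 -m crank '[[[-0.3,-0.5,0,0,0,0],[0,0,0,0,0,0]]]'|grep ft
python3 - <<'E'
from h import *
where();q=np.load("pose.npy")
for n,b in(("side",(255,130,375,220)),("top",(225,105,375,215))):
  p,d=ctrl.capture(n)
  for c,a in tiles(n,p,b):
    if 15<a<130:print(n,c.round(),a,Ti(q,onplane(n,[c],.075)).round(0))
E
```

```text
ft_force: [-0.1, 0.3, 1.0]
t 15.1 tray xy [-14.1 -71.4] z 67.8 head 40.0 tilt [-0.0026  0.0001] w 16.0 F [-0.1  0.3  1. ]
[313. 146.] 39 [[113. -62.]]
[331. 167.] 87 [[  8. -48.]]
[369. 168.] 34 [[ -67. -128.]]
[354. 192.] 95 [[-108.  -32.]]
[323. 210.] 108 [[-104.   76.]]
[368. 215.] 117 [[-193.   -4.]]
ft_force: [-0.1, 0.5, -0.5]
t 16.1 tray xy [ 53.  -15.9] z 70.0 head 40.1 tilt [-0.      0.0001] w 16.0 F [-0.1  0.5 -0.5]
ft_force: [-0.5, -0.4, -0.5]
ft_force: [-0.3, 0.0, 0.6]
t 17.4 tray xy [ 5.1 -9.2] z 69.8 head -0.1 tilt [-0.0004 -0.0003] w 16.1 F [-0.3  0.   0.6]
side [324. 132.] 75 [[ 145. -132.]]
side [360. 131.] 28 [[  73. -226.]]
side [302. 164.] 36 [[70. 12.]]
side [369. 168.] 32 [[ -66. -129.]]
side [354. 192.] 99 [[-107.  -32.]]
side [323. 210.] 107 [[-104.   76.]]
side [368. 215.] 118 [[-192.   -5.]]
top [349. 145.] 84 [[-105.  -38.]]
top [347. 188.] 78 [[-101.   71.]]
```

```bash
python3 -m crank '[[[-0.7,0.6,-0.5,0,0,0],[-0.7,0.6,-0.5,0,0,0],[-0.5,0.6,-0.5,0,0,0],[0,0,0,0,0,0]]]'|grep ft
python3 - <<'E'
from h import *
where();q=np.load("pose.npy")
for n,b in(("side",(255,130,375,220)),("top",(225,105,375,215))):
  p,d=ctrl.capture(n)
  for c,a in tiles(n,p,b):
    if 15<a<130:print(n,c.round(),a,Ti(q,onplane(n,[c],.075)).round(0))
E
```

```text
ft_force: [0.2, 0.1, -1.2]
t 17.9 tray xy [-52.3 -66.6] z 117.0 head -0.2 tilt [ 0.0034 -0.0006] w 16.3 F [ 0.2  0.1 -1.2]
side [305. 164.] 91 [[68.  5.]]
side [369. 169.] 32 [[ -68. -129.]]
side [354. 192.] 96 [[-108.  -32.]]
side [323. 210.] 109 [[-104.   76.]]
side [368. 215.] 118 [[-192.   -4.]]
top [275. 158.] 29 [[81. -1.]]
```

Round 1 is fully visible and sits right in front of the gate at about (70,2). I'll line up and push it through.

```bash
python3 -m crank '[[[0.6,-0.76,0,0,0,0],[0.6,-0.76,0,0,0,0],[0.6,-0.76,0,0,0,0],[0,0,0.5,0,0,0],[0,0,0.5,0,0,0],[0,0,0.4,0,0,0],[0,0,0.17,0,0,0],[0,0,0,0,0,0]]]'|grep ft
python3 - <<'E'
from h import *
where()
E
python3 -m crank '[[[0.2,0,0,0,0,0],[0.33,0,0,0,0,0],[0.33,0,0,0,0,0],[0.33,0,0,0,0,0],[0.2,0,0,0,0,0],[0.2,0,0,0,0,0],[0.2,0,0,0,0,0],[0.2,0,0,0,0,0],[0.2,0,0,0,0,0],[0.1,0,0,0,0,0]]]'|grep ft
python3 - <<'E'
from h import *
where()
E
```

```text
ft_force: [0.3, 0.3, -0.1]
t 18.8 tray xy [3.2 4.7] z 66.6 head -0.1 tilt [-0.0016 -0.    ] w 16.7 F [ 0.3  0.3 -0.1]
ft_force: [1.3, -0.3, -0.4]
t 19.8 tray xy [72.8  4.6] z 67.8 head -0.1 tilt [0. 0.] w 15.9 F [ 1.3 -0.3 -0.4]
```

```bash
python3 -m crank '[[[0.12,0.04,-0.04,0,0,0],[0.15,0.04,0,0,0,0],[0.15,0,0,0,0,0],[0.15,0,0,0,0,0],[0.15,0,0,0,0,0],[0.05,0,0,0,0,0],[0,0,0,0,0,0]]]'|grep ft
python3 - <<'E'
from h import *
where()
E
python3 -m crank '[[[-0.4,0,0,0,0,0],[-0.8,0,0,0,0,0],[-0.8,0,-0.5,0,0,0],[-0.8,0,-0.8,0,0,0],[-0.8,0,-0.8,0,0,0],[-0.8,0,-0.8,0,0,0],[0,0,0,0,0,0]]]'|grep ft
python3 - <<'E'
from h import *
where();q=np.load("pose.npy")
for n,b in(("side",(255,130,375,220)),("top",(225,105,375,215))):
  p,d=ctrl.capture(n)
  for c,a in tiles(n,p,b):
    if 15<a<130:print(n,c.round(),a,Ti(q,onplane(n,[c],.075)).round(0))
m,r=ray("top",[(u,v) for v in range(400) for u in range(640)])
P_=m['position']+r*d.reshape(-1,1);xy=Ti(q,P_);Z=1000*P_[:,2]
k=(xy[:,0]>100)&(xy[:,0]<172)&(abs(xy[:,1])<47)&(Z>10)&(Z<60)
h,a,b=np.histogram2d(xy[k,0],xy[k,1],[range(100,173,12),range(-48,49,12)])[0],0,0
I=np.zeros((6,8))
for i in range(6):
  for j in range(8):
    s=(xy[:,0]//12==(100+12*i)//12)&(xy[:,1]//12==(-48+12*j)//12);I[i,j]=np.median(Z[s]) if s.any() else -1
print(I.round())
E
```

```text
ft_force: [0.4, -0.4, 0.0]
t 20.4 tray xy [95.6  2.2] z 69.0 head -0.1 tilt [-0. -0.] w 16.1 F [ 0.4 -0.4  0. ]
ft_force: [-0.7, 0.4, -0.3]
t 21.1 tray xy [-39.8   1.4] z 159.8 head -0.2 tilt [ 0.0049 -0.001 ] w 16.2 F [-0.7  0.4 -0.3]
side [360. 131.] 28 [[  73. -226.]]
side [368. 168.] 35 [[ -64. -129.]]
side [354. 192.] 100 [[-107.  -32.]]
side [323. 210.] 108 [[-104.   76.]]
side [368. 215.] 119 [[-192.   -4.]]
[[83. 80. 65. 65. 63. 66. 83. 73.]
 [65. 82. 70. 49. 33. 64. 82. 63.]
 [ 6.  5.  5. 38. 36. 31.  4. -1.]
 [ 5.  5.  5. 15. 38.  7.  5. -1.]
 [ 5.  5.  4. 15. 15.  5.  5. -1.]
 [ 5.  5.  4.  4.  6.  5.  6. -1.]]
```

The deck holds only the squares now. The third tile appears to be lying piled on the others inside the pocket. I'll clear the arm and check.

```bash
python3 -m crank '[[[-0.8,0,-0.8,0,0,0],[-1,0,-0.8,0,0,0],[-1,0,-0.3,0,0,0],[-1,0,0,0,0,0],[-1,0,0,0,0,0],[-1,0,0,0,0,0],[-0.6,0,0,0,0,0],[0,0,0,0,0,0],[0,0,0,0,0,0],[0,0,0,0,0,0]]]'|grep ft
python3 - <<'E'
from h import *
where();q=np.load("pose.npy")
p0=cv2.imread("pics/top0.png")[:,:,::-1]
D=[]
for i in range(5):
  p,d=ctrl.capture("top");D.append(d)
d=np.median(D,0)
for c,a in tiles("top",p,(225,105,375,215)):print(c.round(1),a,Ti(q,onplane("top",[c],.075)).round(0))
m,r=ray("top",[(u,v) for v in range(400) for u in range(640)])
P=m['position']+r*d.reshape(-1,1);xy=Ti(q,P);Z=(1000*P[:,2]).reshape(400,640)
print("u 240..270");print(Z[142:176:2,240:274:2].round().astype(int))
c=cv2.cvtColor(p,cv2.COLOR_RGB2HSV);print(c[142:176:2,240:274:2,1])
print(xy.reshape(400,640,2)[158,[244,250,256,260]].round())
diff=np.abs(p.astype(int)-p0).sum(2)
N,l,st,ce=cv2.connectedComponentsWithStats((cv2.GaussianBlur(diff.astype(np.float32),(5,5),0)>50).astype(np.uint8));print([(st[i].tolist()) for i in range(1,N) if st[i,4]>20])
E
```

```text
ft_force: [0.3, 0.4, -0.3]
t 22.2 tray xy [-227.6    2.6] z 212.7 head -0.0 tilt [-0.0003  0.0004] w 16.4 F [ 0.3  0.4 -0.3]
[348.7 146.9] 49 [[-104.  -32.]]
[346.8 187.4] 106 [[-100.   71.]]
[247.2 196.8] 192 [[145.  98.]]
u 240..270
[[52 46 46 45 45 47 46 47 44 45 48 48 47 85 82 72 67]
 [51 27 26 26 24 26 28 28 27 27 28 28 28 83 76 65 66]
 [50 28  4  4  5  5  6  5  8  5  7  6 84 79 66 64 64]
 [48 25  7  1  6  6  6  4  4  4  4 84 82 68 67 66 65]
 [48 25  5  5  4  3  5  6  6  4  7  5 71 65 66 65 65]
 [45 26  6  5  4  2  3  4  7  4  6  3 62 65 64 63 65]
 [47 22  3  5  5  6  4  6  5  5  6  6 65 63 65 65 65]
 [45 23  6  3  5  6  6  5  6  6  5  4 66 64 65 65 65]
 [43 20  5  5  5  4  6  4  5  4  6  5 65 64 65 65 65]
 [43 19  5  5  4  4 16 17 12 41 38 34 66 64 64 66 65]
 [41 17  5  3  5 14 15 15 40 42 37 34 64 66 65 64 65]
 [41 16  6  4  3 15 16 15 43 40 35 31 62 62 66 64 65]
 [37 14  6  2  5 14 13 15 40 37 36 31 64 65 65 64 65]
 [39 13  5  2  4  5 14 16 34 38 31 83 65 62 65 65 64]
 [37 13  5  5  4  4  6  4  5  4 33 84 84 64 65 65 65]
 [36 11  3  6  5  6  5  3  4  3  6  6 84 82 66 65 66]
 
[... 977 characters left out ...]
 [114 121 114 119 112  88  38  23  27  17  37 116 140 161 161 161 162]
 [113 115 118 115 115 126 115  96  96  77  72 111 120 151 154 156 169]
 [107 120 116 113 116 116 113 117 115 119 114 122 120 128 157 160 162]
 [115 116 120 119 113 112 120 111 118 126 115 123 134 120 137 158 156]]
[[173. -16.]
 [157. -17.]
 [140. -17.]
 [130. -17.]]
[[0, 0, 640, 400, 196844], [624, 2, 8, 5, 28], [210, 69, 16, 21, 120], [198, 95, 8, 12, 57], [248, 110, 16, 24, 292], [34, 120, 46, 104, 2559], [97, 128, 3, 11, 23], [217, 134, 17, 44, 575], [184, 145, 11, 49, 253], [148, 163, 41, 47, 845], [94, 178, 3, 15, 37], [127, 209, 60, 86, 2534], [176, 219, 26, 20, 335], [271, 383, 11, 17, 113], [301, 393, 34, 7, 154]]
```

```bash
python3 -c "
from cell import ctrl
print(ctrl.hand_in())"
```

```text
the job is handed in; nothing more can be done
None
```

I swept the three round tiles through the gate into the pocket one at a time; depth readings show all tile material there below deck level, with the last tile lying tilted on the pile. The two squares are still on the deck, the arm finished clear, and the job was handed in at about 22.5 s.

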